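Lid on the food processor, then hold the pulse dial

ROBOT

A 7-joint arm with a two-finger parallel gripper is mounted at the origin on the work surface. World frame = base frame: x ahead of the robot, y to its left, z up, the work surface at z = 0. Lengths are in m, angles in rad, forces in N, time in s.
With the tool pointing down it reaches from about 0.425 to 0.925 m from the base axis. Payload 6.8 kg.
Tool frame: the origin (TCP) lies on the centre line of the jaws, within the pads' length; the fingertips stand bot.tip_reach ahead of it and the grasp point (between the pads) lies 3 mm ahead of it (bot.tip_reach is the distance from the TCP to the fingertips, in m); z points along the fingers, y is the line along which they close (so a half turn about z gives the same grasp; the last joint's range is limited). The gripper opens to 85 mm and grips with 20 to 120 N. Pads are 22 mm wide; open, the fingers measure 114 mm over their backs; the gripper's body (76 mm by 85 mm) begins 54 mm behind the grasp point. The pads swing forward as they close: fully open they stand 13 mm farther back than shut.
Start: joints at [1.184, 0.477, 0.022, 1.555, -0.011, 1.109, -0.083], TCP at [0.186, -0.649, 0.253] pointing down, gripper open.
Joint ranges: [-2.96, 2.96], [-0.34, 2.1], [-1.41, 1.46], [0.24, 2.44], [-1.37, 4.51], [0.17, 1.92], [-2.96, 2.96]. Speed limits (rad/s): [2.39, 2.39, 3.14, 3.14, 3.14, 3.14, 3.14].

INTERFACE

Orientations are given as a unit quaternion [w, x, y, z].
In Python, from station import bot gives the robot as it stands.
- The arm moves only by the tool jog_arm, never from a script. Its argument "deltas" is a list of rows, each a list of 7 numbers: the shift along the world's x, y, z in m, then the turn, a rotation vector about the world's x, y, z in rad, then the opening, from 0 (shut) to 1 (fully open). In form: [[x, y, z, rx, ry, rz, grip], ...]. A call has 1 to 10 rows; each row shifts and turns the commanded pose from where the row before left it; what a row does not reach is not made up. A row lasts 1/10 s, in which the tool goes at most 50 mm and 8.59 degrees, less where a joint would pass 70% of its speed; a pose out of reach is approached as far as the arm can. A call with a gripper value outside its range is refused whole. The fingers move at their own pace and stop on an object; "newtons" is the grip in N (left out, the last holds). Time passes only in rows, so rows that do not move let the fingers close. It gives the time, the measured TCP pose, the force, the opening and the grip force at its end, in the units of the state.
- bot.get_obs(): the state, without advancing time (a new reading comes with each control period).
- bot.read_camera(name): name is "scene" or "side" or "wrist"; returns a dict with "img" (384x512x3 uint8, red, green, blue), "K" (3x3 intrinsics, pixels), "eye" and "attitude" of the camera in the world. Camera axes: x right, y down, z forward; pixel columns grow to the right and rows downward; lengths in m; the calibration is good to about 2 mm. A picture is of the moment at which its call begins. There is no depth.
- bot.hand_in(): hands the job in; it is judged then, once.
The state is a dict: "t": time; "q": joint angles; "joint_vel": joint speeds; "joint_torque": joint torques, N m; "eef_pos": TCP position; "tool_rot": TCP orientation; "contact_force": force on the tool from outside, world axes, zero at the start; "torque": the same for the moment, N m; "gripper_width": opening from 0.0 (shut) to 1.0 (fully open); "grasp_force": force on a finger pad.
Only numpy, scipy, OpenCV 4.12 (cv2) and the standard library are available. Lean on these libraries where they do the work, as an engineer would, in place of code of your own. Each camera call takes 0.05 s, during which the arm holds its last target. There are 200 camera calls.

TASK

Put the lid that fits the food processor's steel bowl on it, so that it sits down flat all round, and let go of it. Then turn the processor's dial clockwise past its two clicks to the third position, at the end of its travel, and hold it there against its spring; the program finishes while still holding the dial there. Leave the other lid and everything else on the worktop where it stands.

Things in the scene. Friction and masses are not known exactly. Their poses are not given: they have to be found in the camera images.
- processor: Food processor, fixed to the worktop at a different place and yaw each time: white housing 160 (its x) x 320 (its y) mm, 70 mm high; a round steel bowl (axis 75 mm to +y of the origin) and a dial (axis 85 mm to -y of the origin). Origin: centre of the underside; z up.
- bowl_mouth (a point): Centre of the open mouth of the steel bowl, level with its rim, 155 mm above the worktop. The bowl is 124 mm across outside, 116 mm inside, 85 mm deep with an upright axis.
- lid_grip (a point): Lid that fits: point on its axis, mid-knob, 36 mm above its underside. Loose, 0.10-0.21 kg, right way up: grey plug 100 mm across, 10 mm high (enters the bowl), steel disc 132 mm across, 6 mm thick (rests on the rim), black round knob 30 mm across, 16 to 54 mm above the underside. z is its axis. Seated, this point is 26 mm above bowl_mouth. Swaps places at random with the small lid.
- small_lid_grip (a point): The same point on the axis of the other, smaller lid (a milk pan's), 36 mm above its underside: the same shape with a disc 96 mm in diameter, plug 76 mm, knob 24 mm. It does not fit the bowl. Leave it.
- dial (a joint): Dial angle about its upright axis, rad: 0 at rest, grows clockwise seen from above; end stop at 1.15, the third position. Clicks over bumps at about 0.38 and 0.76 (first and second positions); springs back to 0 when let go. The spring takes 0.08 N m at the start, 0.17 N m at the end; the clicks add up to about 0.05 N m.
- dial_bar: The dial's grey metal grip bar, 62 mm long (its x), 14 mm wide (its y), 34 mm high, centred on a black disc 68 mm across. Origin: on the dial's axis, under the disc, 70 mm above the worktop; the bar spans 78 to 112 mm above the worktop. Turns with the dial; at rest its x is parallel to the processor's x; a black line marks the +x end.
- dial_grip (a point): Point on the dial's axis inside the grip bar, 22 mm above the top of the disc, 100 mm above the worktop: a height at which to grip the bar. Axes as dial_bar.
- mug: White mug, 80 mm across, 90 mm high, bystander. Origin: centre of the underside.
- jar: Amber glass jar with black cap, 72 mm across, 110 mm high, bystander. Origin: centre of the underside.
- bottle: Clear bottle with white cap, 64 mm across, 170 mm high, bystander. Origin: centre of the underside.
- spoon: Wooden spoon 160 mm long, lying flat, bystander. Origin: underside, handle to -x.
- tumbler: Blue tumbler, 68 mm across, 90 mm high, bystander. Origin: centre of the underside.
- cereal_bowl: White bowl, 120 mm across, 55 mm high, bystander. Origin: centre of the underside.
- shaker: Steel salt shaker, 40 mm across, 72 mm high, bystander. Origin: centre of the underside.
Not all that is in view belongs to the job. What is shaped like the part that bears lid_grip but turquoise is not meant.

How it is judged:
On the way, in this order (a step that is already met when the one before it is completed fails the run):
1. the fitting lid is seated in the bowl's mouth and let go, with the dial still at rest (horizontal distance between lid_grip and bowl_mouth below 0.011 m and z of lid_grip in the frame of bowl_mouth between 0.022 and 0.029 m and angle between lid_grip's own z axis and vertical below 0.06 rad and value of joint dial below 0.2 rad and contact force between the fingers and anything else below 0.2 N), for 0.2 s.
2. the dial is in its third position (value of joint dial above 1.02 rad), for 0.2 s.
At the end, for the whole second after the job is handed in: The robot holds the dial at the third position (joint above 1.02 rad, pressing on its bar with more than 0.5 N), and the fitting lid sits in the bowl's mouth: axis within 11 mm of the bowl's, its knob point 22 to 29 mm above the rim, tilted less than 0.06 rad (value of joint dial above 1.02 rad and contact force between any of the fingers, the arm and dial_bar above 0.5 N and horizontal distance between lid_grip and bowl_mouth below 0.011 m and z of lid_grip in the frame of bowl_mouth between 0.022 and 0.029 m and angle between lid_grip's own z axis and vertical below 0.06 rad); the arm keeps its last pose, push and grip.
It fails at once if the small lid or a bystander is moved more than 30 mm (distance of any of small_lid_grip, mug, jar, bottle, spoon, tumbler, cereal_bowl, shaker from where it was at the start of the episode above 0.03 m).
It also fails if it takes over 48 s, if anything falls off the work surface, if the arm or the gripper's body presses on something with over 40 N, if the wrist force passes 120 N, or if a joint passes its speed limit or range.

## Working session

There is one attempt and no reset: what is moved stays moved. The work goes in short steps, Python scripts to look and compute and a tool call to move; the robot and the scene stay as the last step left them, time stands still between calls to the robot, and variables do not carry over. Pictures are saved under pics/ and viewed, at most 10 in all, crops included, and the job is handed in when it is done.

Besides the shell and the picture viewer there is one more tool, called after "Emit:" as name([rows], argument=value, ...), one row to a line, values as JSON. jog_arm: Moves the arm, as the interface text tells. Its arguments: {"type":"object","properties":{"deltas":{"type":"array"},"newtons":{"type":"number"}},"required":["deltas"]}

```bash
ls; mkdir -p pics
python3 - <<'E'
from station import bot
import cv2,numpy as np
o=bot.get_obs();print(o,bot.tip_reach)
for n in("scene","side"):
    c=bot.read_camera(n);cv2.imwrite(f"pics/{n}0.png",c["img"][:,:,::-1]);np.savez(f"pics/{n}0.npz",**c);print(n,c["K"],c["eye"],c["attitude"])
E
```

```text
pics
{'t': 0.0, 'q': array([ 1.18387999,  0.47784438,  0.02229273,  1.55645858, -0.01149519,
        1.10928659, -0.08307804]), 'joint_vel': array([-0.00207284,  0.00183609,  0.0002016 ,  0.00147616,  0.00160959,
        0.00029497,  0.00037403]), 'joint_torque': array([-3.41715540e-04, -5.96451902e+01,  1.60803560e+00, -2.81198859e+01,
        1.25677296e-02,  9.32341442e-03, -2.07666908e-06]), 'eef_pos': array([ 0.18563396, -0.64839487,  0.25229207]), 'tool_rot': array([-9.15064038e-04,  9.90291903e-01,  1.39000261e-01, -1.90681447e-04]), 'contact_force': array([0.0584698 , 0.53347423, 0.91340103]), 'torque': array([-0.01540547,  0.02771958,  0.04907101]), 'grasp_force': 0.0, 'gripper_width': 0.9994184070379007} 0.022
scene [[444.02776568   0.         253.82506515]
 [  0.         444.02776568 188.18709916]
 [  0.           0.           1.        ]] [0.85584863 0.70793834 1.28393132] [-0.07736946  0.23873479  0.92690216 -0.27905563]
side [[485.3667738    0.         257.65353542]
 [  0.         485.3667738  198.06327036]
 [  0.           0.           1.        ]] [-0.22202497  0.84086756  0.93926124] [ 0.15016107 -0.32283437  0.83649253 -0.41654516]
```

View pics/scene0.png

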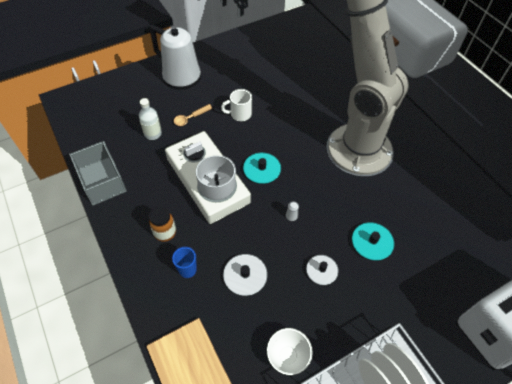

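View pics/side0.png

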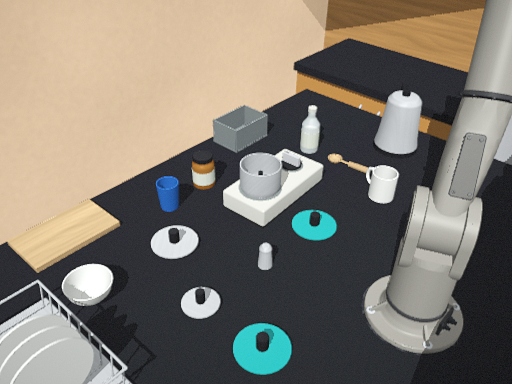

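The scene view shows the fitting lid at (245,272), the small lid at (322,268), the processor's bowl at about (216,178) and its dial at about (193,152). In the side view the fitting lid is at (175,240), the bowl at (260,175) and the dial at (291,162). The turquoise lids are decoys.

```bash
cat > h.py <<'E'
import numpy as np,cv2
from scipy.spatial.transform import Rotation as R
def ray(c,uv):
    q=c["attitude"];r=R.from_quat(np.r_[q[1:],q[0]])
    d=r.apply(np.linalg.inv(c["K"])@[uv[0],uv[1],1.]);return np.array(c["eye"]),d
def plane(c,uv,z):
    e,d=ray(c,uv);return e+d*(z-e[2])/d[2]
def proj(c,p):
    q=c["attitude"];r=R.from_quat(np.r_[q[1:],q[0]])
    x=c["K"]@r.inv().apply(np.array(p)-c["eye"]);return x[:2]/x[2]
def blob(c,seed,lo,hi):
    m=cv2.inRange(cv2.cvtColor(np.ascontiguousarray(c["img"]),cv2.COLOR_RGB2HSV),lo,hi)
    n,l,s,_=cv2.connectedComponentsWithStats(m)
    ys,xs=np.nonzero(m);i=np.argmin((xs-seed[0])**2+(ys-seed[1])**2)
    b=(l==l[ys[i],xs[i]]).astype(np.uint8)
    k=max(cv2.findContours(b,cv2.RETR_EXTERNAL,cv2.CHAIN_APPROX_NONE)[0],key=cv2.contourArea)
    return k[:,0].astype(float)
def circle(P):
    A=np.c_[2*P[:,:2],np.ones(len(P))];s=np.linalg.lstsq(A,(P[:,:2]**2).sum(1),rcond=None)[0]
    return s[:2],np.sqrt(s[2]+s[:2]@s[:2])
E
python3 - <<'E'
from h import *
C={n:dict(np.load(f"pics/{n}0.npz")) for n in("scene","side")}
for n,s,z in(("scene",(232,280),.016),("side",(160,245),.016),("scene",(314,275),.016),("side",(190,305),.016)):
    k=blob(C[n],s,(0,0,140),(179,40,255));h=cv2.convexHull(k.astype(np.float32))[:,0]
    P=np.array([plane(C[n],u,z) for u in h]);print(n,circle(P),len(k))
V=[]
for n,(x,y) in(("scene",(155,120)),("side",(220,140))):
    V.append(cv2.resize(C[n]["img"][y:y+110,x:x+110,::-1],None,fx=3.63,fy=3.63,interpolation=cv2.INTER_CUBIC))
cv2.imwrite("pics/crop.png",np.hstack(V))
for n,s in(("scene",(225,210)),("side",(240,200))):
    k=blob(C[n],s,(0,0,170),(179,60,255));r=cv2.minAreaRect(k.astype(np.float32));print(n,len(k),cv2.approxPolyDP(cv2.convexHull(k.astype(np.float32)),3,True)[:,0].tolist())
E
```

```text
scene (array([0.61021097, 0.23665721]), np.float64(0.06596226944891254)) 118
side (array([0.60762365, 0.23566106]), np.float64(0.06729275041338362)) 116
scene (array([0.39632718, 0.33753697]), np.float64(0.047860673424183015)) 91
side (array([0.39382184, 0.33633391]), np.float64(0.04857513061394796)) 138
scene 215 [[249.0, 202.0], [211.0, 222.0], [192.0, 189.0], [234.0, 168.0], [249.0, 192.0]]
side 300 [[322.0, 165.0], [320.0, 178.0], [263.0, 225.0], [224.0, 205.0], [223.0, 191.0], [242.0, 158.0], [249.0, 154.0], [286.0, 149.0]]
```

View pics/crop.png

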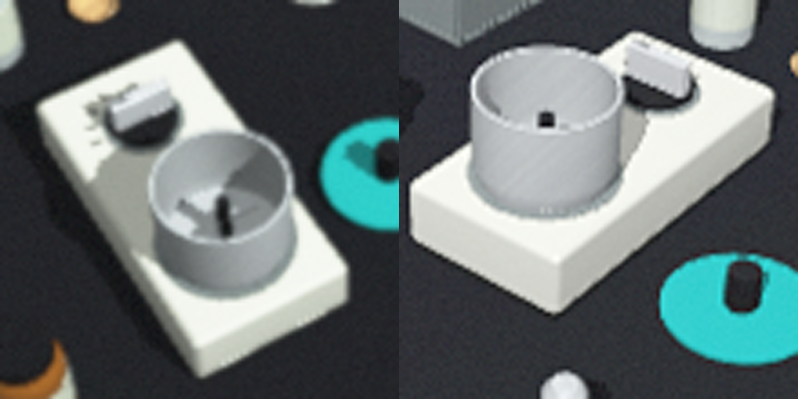

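The crop shows the bowl rim: its centre is at (221,186) in the left panel and (148,88) in the right panel, measured from the right panel's own edge. The housing's top corners and the dial bar, at rest, are also clear.

Run:
```python
from h import *
C={n:dict(np.load(f"pics/{n}0.npz")) for n in("scene","side")}
O={"scene":(155,120),"side":(220,140)}
f=lambda n,u:(np.array(u)+.5)/3.63-.5+O[n]
for n,u in(("scene",[(149,185),(294,185),(222,130),(222,243)]),("side",[(71,88),(224,88),(148,45),(148,131)])):
    P=np.array([plane(C[n],f(n,x),.155) for x in u]);print(n,"rim",circle(P))
for n,u in(("scene",[(38,112),(180,40),(348,265),(198,348)]),("side",[(236,33),(373,93),(13,190),(156,258)])):
    P=np.array([plane(C[n],f(n,x),.07)[:2] for x in u]);print(n,"corners",P.round(4).tolist(),"centre",P.mean(0),"lens",[np.linalg.norm(P[a]-P[b]) for a,b in((0,1),(2,3),(0,2),(1,3),(0,3),(1,2))])
for n,u in(("scene",(139,100)),("side",(261,57))):print(n,"bar",plane(C[n],f(n,u),.105))
```

```text
scene rim (array([ 0.5534212, -0.0587737]), np.float64(0.06138053756469129))
side rim (array([ 0.55445141, -0.06294079]), np.float64(0.06235057121677451))
scene corners [[0.6462, -0.278], [0.488, -0.295], [0.4703, 0.0174], [0.626, 0.0302]] centre [ 0.55764177 -0.13137715] lens [np.float64(0.15914141258361605), np.float64(0.15625356621710892), np.float64(0.34380670889561415), np.float64(0.3532887341324631), np.float64(0.30887966215815404), np.float64(0.31287655039435236)]
side corners [[0.6383, -0.2859], [0.4847, -0.2912], [0.617, 0.0309], [0.472, 0.0176]] centre [ 0.55300004 -0.13213694] lens [np.float64(0.1537722401277628), np.float64(0.1455595753347828), np.float64(0.31757188578696627), np.float64(0.3090399645211878), np.float64(0.3461194837331539), np.float64(0.34821113201083587)]
scene bar [ 0.56404812 -0.21776173  0.105     ]
side bar [ 0.56221016 -0.22453275  0.105     ]
```

Emit:
jog_arm([
  [0.028, 0.038, 0.005, 0, 0, 0, 1],
  [0.028, 0.038, 0.005, 0, 0, 0, 1],
  [0.028, 0.038, 0.005, 0, 0, 0, 1],
  [0.028, 0.038, 0.005, 0, 0, 0, 1],
  [0.028, 0.038, 0.005, 0, 0, 0, 1],
  [0.028, 0.038, 0.005, 0, 0, 0, 1],
  [0.028, 0.038, 0.005, 0, 0, 0, 1],
  [0.028, 0.038, 0.005, 0, 0, 0, 1],
  [0.028, 0.038, 0, 0, 0, 0, 1],
  [0.028, 0.038, 0, 0, 0, 0, 1],
])

```text
t: 1.1
eef_pos: [0.4664, -0.2672, 0.2934]
tool_rot: [0.0, 0.99, 0.139, -0.0]
contact_force: [1.5, 0.3, -0.5]
gripper_width: 0.996
grasp_force: 0.0
```

Emit:
jog_arm([
  [0.014, 0.047, 0, 0, 0, 0, 1],
  [0.014, 0.047, 0, 0, 0, 0, 1],
  [0.014, 0.047, 0, 0, 0, 0, 1],
  [0.014, 0.047, 0, 0, 0, 0, 1],
  [0.014, 0.047, 0, 0, 0, 0, 1],
  [0.014, 0.047, 0, 0, 0, 0, 1],
  [0.014, 0.047, 0, 0, 0, 0, 1],
  [0.014, 0.047, 0, 0, 0, 0, 1],
  [0.014, 0.047, 0, 0, 0, 0, 1],
  [0.014, 0.047, 0, 0, 0, 0, 1],
])

```text
t: 2.1
eef_pos: [0.6059, 0.2027, 0.2929]
tool_rot: [0.0, 0.99, 0.139, -0.0]
contact_force: [1.1, 0.5, 0.4]
gripper_width: 1.0
grasp_force: 0.0
```

Emit:
jog_arm([
  [0.0, 0.03, -0.04, 0, 0, 0, 1],
  [0, 0, -0.04, 0, 0, 0, 1],
  [0, 0, -0.04, 0, 0, 0, 1],
  [0, 0, 0, 0, 0, 0, 1],
  [0, 0, 0, 0, 0, 0, 1],
])

```text
t: 2.6
eef_pos: [0.6057, 0.2308, 0.1734]
tool_rot: [0.0, 0.99, 0.139, -0.001]
contact_force: [0.6, 0.1, 0.5]
gripper_width: 1.0
grasp_force: 0.0
```

Run:
```python
from h import *
from station import bot
o=bot.get_obs();print(o["eef_pos"],o["t"],o["q"])
c=bot.read_camera("wrist");cv2.imwrite("pics/w1.png",c["img"][:,:,::-1]);np.savez("pics/w1.npz",**c)
print(c["eye"],proj(c,(.609,.236,.016)),proj(c,(.609,.236,.054)))
```

```text
[0.60566443 0.23083047 0.1733886 ] 2.6 [-0.16255577  0.54735066 -0.41460824  1.67212181  0.25529626  0.97740202
 -1.95950761]
[0.67914213 0.2512985  0.29215688] [250.64972658 174.24889772] [249.88096509 187.13338231]
```

View pics/w1.png

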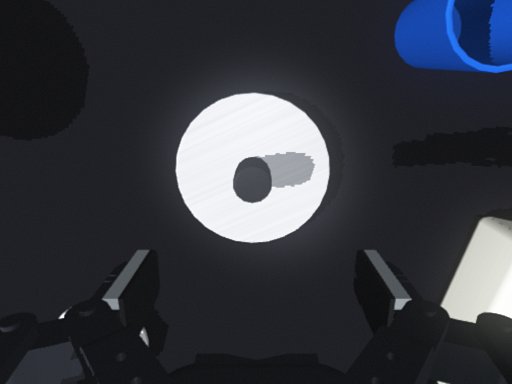

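The wrist view shows the lid disc centred at about (253,168), with the knob above it, and clear room for the fingers.

Run:
```python
from h import *
c=dict(np.load("pics/w1.npz"))
k=blob(c,(210,160),(0,0,150),(179,40,255));h=cv2.convexHull(k.astype(np.float32))[:,0]
print(circle(np.array([plane(c,u,.016) for u in h])))
```

```text
(array([0.61091828, 0.2350842 ]), np.float64(0.06506688313309349))
```

Emit:
jog_arm([
  [0.002, 0.002, -0.04, 0, 0, 0, 1],
  [0.002, 0.003, -0.04, 0, 0, 0, 1],
  [0, 0, -0.03, 0, 0, 0, 1],
  [0, 0, -0.017, 0, 0, 0, 1],
  [0, 0, 0, 0, 0, 0, 1],
  [0, 0, 0, 0, 0, 0, 0],
  [0, 0, 0, 0, 0, 0, 0],
  [0, 0, 0, 0, 0, 0, 0],
  [0, 0, 0, 0, 0, 0, 0],
  [0, 0, 0, 0, 0, 0, 0],
], newtons=40)

```text
t: 3.65
eef_pos: [0.6105, 0.2364, 0.0478]
tool_rot: [-0.0, 0.99, 0.139, 0.001]
contact_force: [-0.7, 0.0, 7.1]
gripper_width: 0.343
grasp_force: 39.3
```

Emit:
jog_arm([
  [0, 0, 0.03, 0, 0, 0, 0],
  [0, 0, 0.045, 0, 0, 0, 0],
  [0, 0, 0.045, 0, 0, 0, 0],
  [0, 0, 0.045, 0, 0, 0, 0],
  [0, 0, 0.03, 0, 0, 0, 0],
  [-0.008, -0.042, 0, 0, 0, 0, 0],
  [-0.008, -0.042, 0, 0, 0, 0, 0],
  [-0.008, -0.042, 0, 0, 0, 0, 0],
  [-0.008, -0.042, 0, 0, 0, 0, 0],
  [-0.008, -0.042, 0, 0, 0, 0, 0],
])

```text
t: 4.65
eef_pos: [0.5689, 0.0243, 0.2413]
tool_rot: [0.0, 0.99, 0.139, -0.0]
contact_force: [1.0, 0.3, -0.7]
gripper_width: 0.339
grasp_force: 39.8
```

Run:
```python
from h import *
from station import bot
o=bot.get_obs();print(o["eef_pos"],o["t"],o["gripper_width"])
V=[]
for n in("wrist","side"):
    c=bot.read_camera(n);np.savez(f"pics/{n}2.npz",**c);V.append(cv2.resize(c["img"][:,:,::-1],(400,300)))
    print(n,c["eye"],proj(c,(.554,-.061,.155)))
cv2.imwrite("pics/v2.png",np.hstack(V))
```

```text
[0.56891438 0.02434038 0.2413126 ] 4.65 0.33936420096772274
wrist [0.64223593 0.04484327 0.3602006 ] [369.16391704 260.39388388]
side [-0.22202497  0.84086756  0.93926124] [259.95473993 163.78285927]
```

View pics/v2.png

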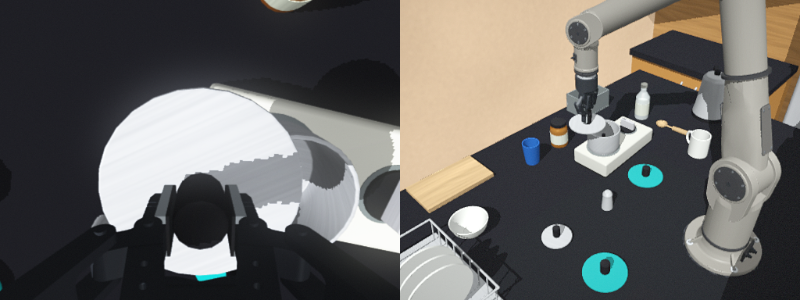

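The wrist view (left) shows the lid held level, with the bowl partly hidden behind it on the right. The side view confirms that the lid is held beside the bowl and above its rim.

Run:
```python
from h import *
c=dict(np.load("pics/wrist2.npz"))
k=blob(c,(180,180),(0,0,160),(179,40,255));
for z in(.207,.21,.213):
  P=np.array([plane(c,u,z) for u in k if u[1]<240 and u[0]<300 and u[0]>128 and u[1]<200]);ce,r=circle(P);print(z,ce,r,np.abs(np.linalg.norm(P[:,:2]-ce,axis=1)-r).max(),len(P))
# bowl rim outer right edge candidates
g=cv2.resize(c["img"][130:330,330:512,::-1],None,fx=3,fy=3);cv2.imwrite("pics/w2c.png",g)
```

```text
0.207 [0.5661334  0.02032595] 0.06928854069847262 0.0011852178160244031 199
0.21 [0.56762366 0.02080605] 0.06793172080199239 0.0011620086807390823 199
0.213 [0.56911391 0.02128615] 0.06657490090550501 0.0011387995454608807 199
```

View pics/w2c.png

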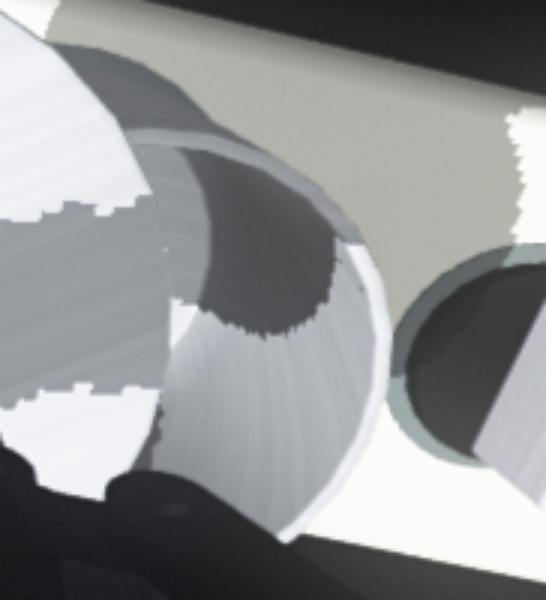

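The crop shows the rim's outer arc running from (150,132) through (390,350) to (290,542).

Run:
```python
from h import *
c=dict(np.load("pics/wrist2.npz"))
u=np.array([(150,132),(230,148),(290,180),(345,228),(378,290),(390,350),(378,420),(345,488),(290,542)])
P=np.array([plane(c,(x+.5)/3-.5+[330,130],.155) for x in u]);ce,r=circle(P);print(ce,r,np.linalg.norm(P[:,:2]-ce,axis=1)-r)
from scipy.optimize import least_squares
print(least_squares(lambda s:np.linalg.norm(P[:,:2]-s,axis=1)-.062,ce).x)
```

```text
[ 0.55325286 -0.06058882] 0.06129088763091078 [ 5.95021915e-04 -6.95600058e-05 -7.33303603e-04 -2.55763609e-04
 -9.99581293e-05  4.79705119e-04  2.42227507e-04  4.55840136e-04
 -6.29421900e-04]
[ 0.55268874 -0.05991969]
```

Emit:
jog_arm([
  [-0.005, -0.027, 0, 0, 0, 0, 0],
  [-0.005, -0.028, 0, 0, 0, 0, 0],
  [-0.005, -0.028, 0, 0, 0, 0, 0],
  [0, 0, 0, 0, 0, 0, 0],
  [0, 0, -0.015, 0, 0, 0, 0],
  [0, 0, -0.015, 0, 0, 0, 0],
  [0, 0, -0.01, 0, 0, 0, 0],
  [0, 0, -0.005, 0, 0, 0, 0],
  [0, 0, -0.002, 0, 0, 0, 0],
  [0, 0, 0, 0, 0, 0, 0],
])

```text
t: 5.75
eef_pos: [0.5549, -0.0567, 0.1944]
tool_rot: [-0.0, 0.99, 0.139, 0.0]
contact_force: [0.6, -0.5, -1.0]
gripper_width: 0.336
grasp_force: 39.9
```

Emit:
jog_arm([
  [-0.001, -0.003, 0, 0, 0, 0, 0],
  [0, 0, -0.001, 0, 0, 0, 0],
  [0, 0, -0.001, 0, 0, 0, 0],
  [0, 0, 0, 0, 0, 0, 0],
  [0, 0, 0, 0, 0, 0, 0],
])

```text
t: 6.25
eef_pos: [0.554, -0.0602, 0.1928]
tool_rot: [0.0, 0.99, 0.139, 0.0]
contact_force: [-1.6, -0.8, 3.4]
gripper_width: 0.338
grasp_force: 40.3
```

Light contact with the rim, at the height expected. I'll release the lid slowly and lift.

Emit:
jog_arm([
  [0, 0, 0, 0, 0, 0, 0.5],
  [0, 0, 0, 0, 0, 0, 0.8],
  [0, 0, 0, 0, 0, 0, 1],
  [0, 0, 0, 0, 0, 0, 1],
  [0, 0, 0, 0, 0, 0, 1],
  [0, 0, 0.02, 0, 0, 0, 1],
  [0, 0, 0.04, 0, 0, 0, 1],
  [0, 0, 0.04, 0, 0, 0, 1],
  [0, 0, 0.02, 0, 0, 0, 1],
  [0, 0, 0, 0, 0, 0, 1],
])

```text
t: 7.25
eef_pos: [0.5555, -0.0598, 0.316]
tool_rot: [0.001, 0.99, 0.139, 0.003]
contact_force: [-0.0, 1.1, -0.1]
gripper_width: 1.004
grasp_force: 0.0
```

Run:
```python
from h import *
from station import bot
o=bot.get_obs();print(o["eef_pos"],o["t"],o["gripper_width"],o["q"])
c=bot.read_camera("wrist");np.savez("pics/wrist3.npz",**c);cv2.imwrite("pics/w3.png",c["img"][:,:,::-1])
print(proj(c,(.554,-.060,.161)),proj(c,(.5635,-.2207,.112)))
```

```text
[ 0.55553273 -0.05978487  0.31596372] 7.25 1.0038492517599258 [ 0.31385904  0.25403418 -0.38345141  1.74461049  0.10392228  1.15611034
 -1.39191679]
[254.8008499  183.33736469] [408.85176956 203.18228118]
```

View pics/w3.png

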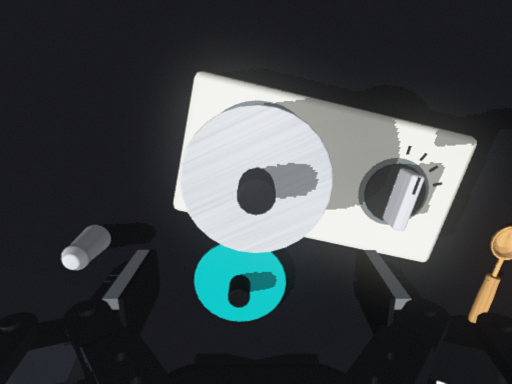

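The lid sits on the bowl, with its disc at about (256,176). The dial disc is at (394,192), and its bar runs from (411,172) to (397,228).

Run:
```python
from h import *
c=dict(np.load("pics/wrist3.npz"))
k=blob(c,(215,170),(0,0,120),(179,12,212));k=k[(k[:,0]<290)]
for z in(.161,.164):
  P=np.array([plane(c,u,z) for u in k if u[1]<300]);ce,r=circle(P);print(z,ce,r,np.abs(np.linalg.norm(P[:,:2]-ce,axis=1)-r).max(),len(P),k.min(0),k.max(0))
print("dial",plane(c,(394,192),.076),"bar ends",plane(c,(412,172),.112),plane(c,(399,229),.112))
a,b=[plane(c,u,.07) for u in((198,73),(474,140))];d=b-a;print("long edge",d,np.linalg.norm(d),np.arctan2(-d[1],-d[0])-np.pi/2)
a,b=[plane(c,u,.07) for u in((474,140),(432,258))];d=b-a;print("short",d,np.linalg.norm(d),np.arctan2(-d[1],-d[0]))
```

```text
0.161 [ 0.15514939 -0.0130217 ] 0.40410786984655966 1.1102230246251565e-16 1 [241. 175.] [241. 175.]
0.164 [ 0.15554955 -0.01301433] 0.40446797054539013 5.551115123125783e-17 1 [241. 175.] [241. 175.]
dial [ 0.56403813 -0.21951323  0.076     ] bar ends [ 0.5946362  -0.21058626  0.112     ] [ 0.53427587 -0.2222231   0.112     ]
long edge [ 0.01515827 -0.3049942   0.        ] 0.3053706524638449 0.04965931978480698
short [-0.14434462 -0.0160765   0.        ] 0.14523712625416446 0.11091869437115148
```

Emit:
jog_arm([
  [0.002, -0.04, 0, 0, 0, -0.11, 1],
  [0.002, -0.04, 0, 0, 0, -0.11, 1],
  [0.003, -0.04, 0, 0, 0, 0, 1],
  [0.002, -0.04, 0, 0, 0, 0, 1],
  [0, 0, -0.04, 0, 0, 0, 1],
  [0, 0, -0.04, 0, 0, 0, 1],
  [0, 0, -0.03, 0, 0, 0, 1],
  [0, 0, 0, 0, 0, 0, 1],
  [0, 0, 0, 0, 0, 0, 1],
])

```text
t: 8.2
eef_pos: [0.5623, -0.2197, 0.2016]
tool_rot: [-0.0, 1.0, 0.03, -0.001]
contact_force: [-0.4, 0.5, 1.4]
gripper_width: 1.002
grasp_force: 0.0
```

Run:
```python
from h import *
from station import bot
o=bot.get_obs();print(o["eef_pos"],o["t"],o["gripper_width"],o["q"],o["tool_rot"])
V=[]
for n in("wrist","scene"):
    c=bot.read_camera(n);np.savez(f"pics/{n}4.npz",**c);im=c["img"][:,:,::-1]
    if n=="scene": im=im[110:230,145:305]
    V.append(cv2.resize(im,(400,300)))
    print(n,proj(c,(.5635,-.2200,.112)),proj(c,(.554,-.06,.161)))
cv2.imwrite("pics/v4.png",np.hstack(V))
c=dict(np.load("pics/wrist3.npz"));P=np.array([plane(c,u,.161) for u in((182,176),(331,176),(256,101),(256,252))]);print(circle(P))
```

```text
[ 0.56231817 -0.2197133   0.20162795] 8.2 1.00217878540653 [ 0.46620289  0.42811319 -0.25692371  1.76733421  0.12833726  0.96469977
 -1.35381559] [-4.32560544e-04  9.99564147e-01  2.95004897e-02 -1.02473848e-03]
wrist [256.22601921 205.2646515 ] [-51.60703867 237.66377609]
scene [192.58459015 145.36554309] [215.20512958 169.31101248]
(array([ 0.55578198, -0.06102277]), np.float64(0.06458036359080159))
```

View pics/v4.png

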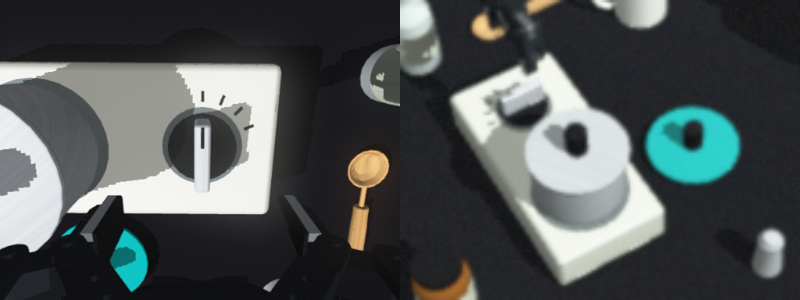

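The wrist view shows the bar square between the jaws at column 259 of the full image, 3 px from where I expected it. The scene view shows the lid flat and centred on the bowl.

Emit:
jog_arm([
  [0.002, -0.001, -0.04, 0, 0, 0, 1],
  [0, 0, -0.035, 0, 0, 0, 1],
  [0, 0, -0.021, 0, 0, 0, 1],
  [0, 0, 0, 0, 0, 0, 1],
  [0, 0, 0, 0, 0, 0, 0],
  [0, 0, 0, 0, 0, 0, 0],
  [0, 0, 0, 0, 0, 0, 0],
  [0, 0, 0, 0, 0, 0, 0],
  [0, 0, 0, 0, 0, 0, 0],
  [0, 0, 0, 0, 0, 0, 0],
], newtons=50)

```text
t: 9.3
eef_pos: [0.5652, -0.2211, 0.1072]
tool_rot: [0.0, 1.0, 0.029, 0.0]
contact_force: [-1.7, 0.8, 6.5]
gripper_width: 0.153
grasp_force: 50.8
```

Emit:
jog_arm([
  [0, 0, 0, 0, 0, -0.1, 0],
  [0, 0, 0, 0, 0, -0.1, 0],
  [0, 0, 0, 0, 0, -0.1, 0],
  [0, 0, 0, 0, 0, -0.1, 0],
  [0, 0, 0, 0, 0, -0.1, 0],
  [0, 0, 0, 0, 0, -0.1, 0],
  [0, 0, 0, 0, 0, -0.1, 0],
  [0, 0, 0, 0, 0, -0.1, 0],
  [0, 0, 0, 0, 0, -0.1, 0],
  [0, 0, 0, 0, 0, -0.1, 0],
])

```text
t: 10.3
eef_pos: [0.5639, -0.2236, 0.1071]
tool_rot: [0.001, 0.89, -0.456, 0.0]
contact_force: [-3.6, -3.9, 7.7]
gripper_width: 0.153
grasp_force: 51.0
```

Emit:
jog_arm([
  [0, 0, 0, 0, 0, -0.08, 0],
  [0, 0, 0, 0, 0, -0.08, 0],
  [0, 0, 0, 0, 0, -0.02, 0],
  [0, 0, 0, 0, 0, 0, 0],
  [0, 0, 0, 0, 0, 0, 0],
  [0, 0, 0, 0, 0, 0, 0],
])

```text
t: 10.9
eef_pos: [0.5635, -0.2239, 0.1071]
tool_rot: [0.002, 0.847, -0.532, 0.0]
contact_force: [-4.7, -6.1, 8.2]
gripper_width: 0.155
grasp_force: 52.1
```

Run:
```python
from h import *
from station import bot
o=bot.get_obs();print(o["eef_pos"],o["t"],o["q"],o["contact_force"],o["torque"],o["grasp_force"])
x=R.from_quat(np.r_[o["tool_rot"][1:],o["tool_rot"][0]]).apply([1,0,0]);print("tool x yaw",np.arctan2(x[1],x[0]))
V=[]
for n in("wrist","scene"):
    c=bot.read_camera(n);im=c["img"][:,:,::-1]
    if n=="scene": im=im[110:230,145:305]
    V.append(cv2.resize(im,(400,300)))
cv2.imwrite("pics/v5.png",np.hstack(V))
```

```text
[ 0.56354379 -0.22385208  0.10714054] 10.9 [ 0.22734789  0.53534411  0.06098316  1.8457191  -0.03947113  0.76216316
 -2.38317553] [-4.70414753 -6.12870191  8.17458318] [-1.12132562  1.14004898  0.89181184] 52.08973824977875
tool x yaw -1.120762273238584
```

View pics/v5.png

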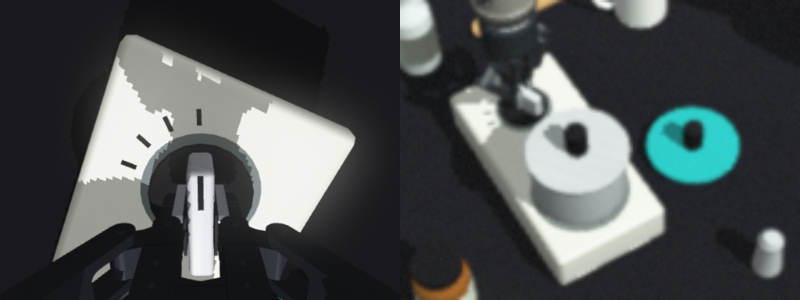

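The bar points at the last mark, and the 0.9 N m on the tool shows it is against the end stop. The lid is still seated.

```bash
python3 -c "
from station import bot
print(bot.hand_in())"
```

```text
the job is handed in; nothing more can be done
None
```

The fitting lid sits flat on the bowl and has been let go, the gripper is holding the dial against its end stop at the third position, and the job is handed in; the hand-in returned no verdict.

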